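# Lock the document lift, load the card box, release the lock

### The job

Push the kick-down lever at the side of the desk lift all the way down, to lock the empty platform in its raised position; with it locked, set the long grey card box (the biggest of the three loose grey boxes) gently upright on the platform, centred and square with its long side along the platform's long side, and let go. Then flick the lever back up to its raised position, so that the platform sinks fully with the box still in place, and take the gripper away. Leave the other two grey boxes where they stand.

Things in the scene. Friction and masses are not known exactly. Their poses are not given: they have to be found in the camera images.
- lift: Desk lift: grey open-topped housing 170 (its x) x 130 (y) x 80 mm high, fixed to the desk. Origin: centre of its underside, on the desk; x along its long side, z up. The aluminium platform lies in its mouth; the lock lever runs along its +y side. There a hinge bracket (30 mm in x, 50 mm high, at x = 0) reaches to y = 83 mm and a tongue of the platform, 20 mm wide, to y = 96 mm
- platform_top (a point): Centre of the platform's top face, a plate 150 (x) x 106 (y) x 8 mm; axes as the lift's. Raised, it is 90 mm above the desk, 10 mm over the housing's rim; fully sunk 62 mm. It rests on a weak damped spring: 1.5 N starts it sinking, 3.5 N sinks it fully, which the card box alone does within about a second when the lock is off
- platform (a joint): How far the platform has sunk, m: 0 raised (as at the start), 0.028 fully down. With the lever down a cam stands under the platform's tongue and it sinks only 1 to 2 mm under the box
- lever (a joint): Lock lever's angle, rad: 0 fully up (released, arm 1.0 rad above level), 1.0 fully down (locked, arm level). Starts between 0 and 0.2. Stiff hinge: it stays where it is left; 1 to 3 N at the pad moves it. The lock holds above about 0.8 and lets go below about 0.6
- lever_pad (a point): Centre of the black rubber pad at the lever's end: 36 mm along the arm, 24 mm wide (along the lift's y), 10 mm thick, 140 mm from the hinge. At lift x 76, y 108, z 158 mm with the lever up; x 140, y 108, z 40 mm with it down. Push on its top, or pinch its 24 mm width, and follow the arc. Its axes are the lift's, tipped about y by the joint value
- lever_hinge (a point): Point on the lever's hinge axis in the plane of the arm, at lift x 0, y 108, z 40 mm. The axis is the lift's y. The arm, a 10 mm round bar, runs from here to the pad, towards the lift's +x end
- cardbox_mid (a point): Centre of the card box to be loaded: closed grey board box 110 (its x) x 56 (y) x 85 mm high (z), pale label at both ends, about 0.6 kg; this point is 42.5 mm above its underside. It stands upright on the desk, in one of three places that it shares with the other two grey boxes
- slidebox_mid (a point): Centre of a smaller grey box, 70 x 50 x 55 mm high, a bystander
- filmbox_mid (a point): Centre of a flat square grey box, 85 x 85 x 40 mm high, a bystander
Things that resemble listed ones, but are neither listed nor needed, are in the scene too. What is shaped like the part that bears cardbox_mid but blue or orange is not meant.

How it is judged:
By the outcome, as a careful person would: the job done as asked, in the order asked, and still so for the second after the job is handed in, with the robot touching nothing.
It also fails if it takes over 64 s, if anything falls off the work surface, if the arm or the gripper's body presses on something with over 40 N, if the wrist force passes 120 N, or if a joint passes its speed limit or range.

### The arm

A 6-joint arm with a two-finger parallel gripper is mounted at the origin on the work surface. World frame = base frame: x ahead of the robot, y to its left, z up, the work surface at z = 0. Lengths are in m, angles in rad, forces in N, time in s.
With the tool pointing down it reaches from about 0.375 to 0.975 m from the base axis. Payload 3.8 kg.
Tool frame: the origin (TCP) lies midway between the tips of the shut fingers; the grasp point (between the pads) lies 19 mm behind it; z points along the fingers, y is the line along which they close (so a half turn about z gives the same grasp; the last joint's range is limited). The gripper opens to 85 mm and grips with 20 to 120 N. Pads are 22 mm wide; open, the fingers measure 114 mm over their backs; the gripper's body (76 mm by 85 mm) begins 54 mm behind the grasp point. The pads swing forward as they close: fully open they stand 13 mm farther back than shut.
Start: joints at [-1.232, 0.264, 1.604, -0, 1.274, -0.037], TCP at [0.248, -0.628, 0.231] pointing down, gripper open.
Joint ranges: [-2.63, 2.63], [-0.94, 2.18], [0.31, 2.57], [-1.31, 4.45], [0, 2.66], [-2.55, 2.55]. Speed limits (rad/s): [2.57, 2.57, 3.14, 3.14, 3.14, 3.14].

### API

Orientations are given as a rotation vector (axis times angle).
In Python, from workcell import bot gives the robot as it stands.
- The arm moves only by the tool step_arm, never from a script. Its argument "motion" is a list of rows, each a list of 5 numbers: the finger opening in cm, from 0 to 8.54, then the shift along the tool's x, y, z in cm, then the turn about the tool's z in degrees. In form: [[claw, dx, dy, dz, twist], ...]. A call has 1 to 20 rows; each row is the pose to reach, as a shift and turn from the pose commanded when the call began, along the tool's axes at that moment; what a row does not reach only later rows make up. A row lasts 1/10 s, in which the tool goes at most 50 mm and 8.59 degrees, less where a joint would pass 70% of its speed; a pose out of reach is approached as far as the arm can. A call with a gripper value outside its range is refused whole. The fingers move at their own pace and stop on an object; "force" is the grip in N (left out, the last holds). Time passes only in rows, so rows that repeat a pose let the fingers close. It gives the time, the measured TCP pose, the force, the opening and the grip force at its end, in the units of the state.
- bot.read_state(): the state, without advancing time (a new reading comes with each control period).
- bot.read_camera(name): name is "scene" or "top" or "wrist"; returns (picture, depth): 384x512x3 uint8, red, green, blue; 384x512 float32, m along the optical axis (not along the pixel's ray), 0 where there is no reading.
- bot.calibration(name): a dict with "mtx" (3x3 intrinsics, pixels), "origin" and "orientation" of the camera in the world; the wrist camera has in their place "T_tool_cam" (4x4, takes a point from camera to tool coordinates, whose origin is the TCP and whose axes are the flange's). Camera axes: x right, y up, looking along -z (the intrinsics and any distortion apply to the point x, -y, -z); pixel columns grow to the right and rows downward; lengths in m; the calibration is good to about 2 mm. A picture is of the moment at which its call begins: read the wrist's pose just before it. calibration takes no time and is no camera call.
- bot.finish_job(): hands the job in; it is judged then, once.
The state is a dict: "time": time; "q": joint angles; "joint_vel": joint speeds; "joint_torque": joint torques, N m; "tool_pos": TCP position; "tcp_rot": TCP orientation; "wrist_force": force on the tool from outside, world axes, zero at the start; "torque": the same for the moment, N m; "width": opening from 0.0 (shut) to 1.0 (fully open); "grip_force": force on a finger pad.
Only numpy, scipy, OpenCV 4.12 (cv2) and the standard library are available. Lean on these libraries where they do the work, as an engineer would, in place of code of your own. Each camera call takes 0.05 s, during which the arm holds its last target. There are 200 camera calls.

## Working session

There is one attempt and no reset: what is moved stays moved. The work goes in short steps, Python scripts to look and compute and a tool call to move; the robot and the scene stay as the last step left them, time stands still between calls to the robot, and variables do not carry over. Pictures are saved under pics/ and viewed, at most 10 in all, crops included, and the job is handed in when it is done.

Besides the shell and the picture viewer there is one more tool, called after ">>>" by a JSON object that holds its "name" and its "arguments", one argument or row to a line. step_arm: Moves the arm, as the interface text tells. Its arguments: {"type":"object","properties":{"motion":{"type":"array","items":{"type":"array","items":{"type":"number"}}},"force":{"type":"number"}},"required":["motion"]}

```bash
mkdir -p pics; cat > h.py <<'E'
import numpy as np, cv2
from scipy.spatial.transform import Rotation as R
from workcell import bot
def cam(name):
    s=bot.read_state(); c=bot.calibration(name); img,d=bot.read_camera(name)
    if name=='wrist':
        T=np.eye(4);T[:3,:3]=R.from_rotvec(s['tcp_rot']).as_matrix();T[:3,3]=s['tool_pos'];T=T@np.array(c['T_tool_cam'])
    else:
        T=np.eye(4);o=np.array(c['orientation']);T[:3,:3]=o if o.shape==(3,3) else R.from_rotvec(o).as_matrix();T[:3,3]=c['origin']
    return img,d,np.array(c['mtx']),T
def cloud(d,K,T):
    v,u=np.mgrid[:d.shape[0],:d.shape[1]]
    P=np.stack([(u-K[0,2])/K[0,0]*d,-(v-K[1,2])/K[1,1]*d,-d],-1)
    W=P@T[:3,:3].T+T[:3,3]; W[d==0]=np.nan; return W
def show(img,name,box=None,f=1):
    if box: img=img[box[1]:box[3],box[0]:box[2]]
    cv2.imwrite('pics/'+name,cv2.resize(img,None,fx=f,fy=f,interpolation=cv2.INTER_CUBIC)[:,:,::-1])
E
python3 - <<'E'
from h import *
print(bot.calibration('top'))
print(bot.read_state())
for n in ('scene','top'):
    i,d,K,T=cam(n); np.savez(n+'.npz',i=i,d=d,K=K,T=T); show(i,n+'0.png',f=1.5)
E
```

```text
{'mtx': array([[492.21551787,   0.        , 263.09081363],
       [  0.        , 492.21551787, 194.59503233],
       [  0.        ,   0.        ,   1.        ]]), 'origin': array([ 0.32786539, -0.10374083,  1.27271004]), 'orientation': array([ 0.09892031, -0.12466915, -1.59361108])}
{'time': 0.0, 'q': array([-1.23189924e+00,  2.64745104e-01,  1.60540139e+00, -3.38308646e-05,
        1.27371109e+00, -3.68484898e-02]), 'joint_vel': array([-0.00096578,  0.00129647, -0.00064747,  0.00176904, -0.00100531,
        0.00019119]), 'joint_torque': array([-1.51208682e-03, -5.15119886e+01, -3.67316437e+01, -2.96009803e-04,
        1.25974408e-02, -2.66511540e-05]), 'tool_pos': array([ 0.24747312, -0.62719319,  0.22995267]), 'tcp_rot': array([-3.08411449e+00, -5.86351840e-01,  5.85066253e-04]), 'wrist_force': array([0.17241157, 0.79758398, 0.26714506]), 'torque': array([ 0.04265337, -0.00397984, -0.01313836]), 'grip_force': 0.0, 'width': 1.003007035450382}
```

View pics/scene0.png

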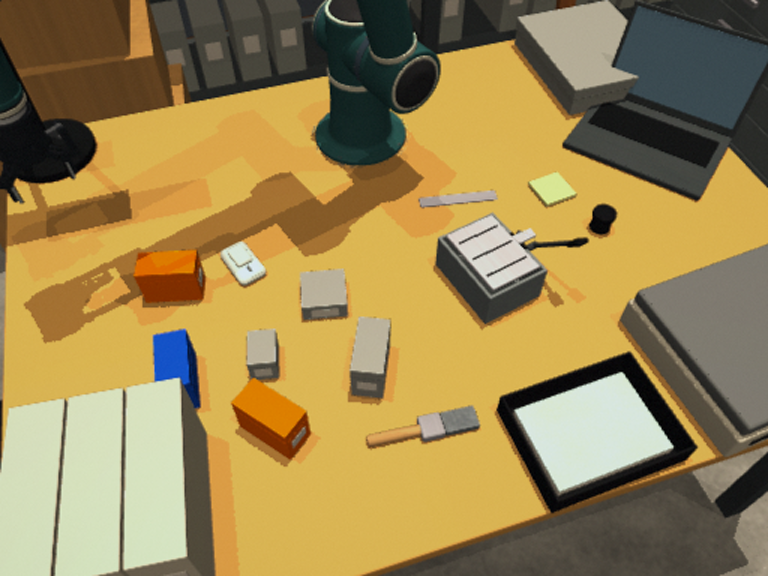

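View pics/top0.png

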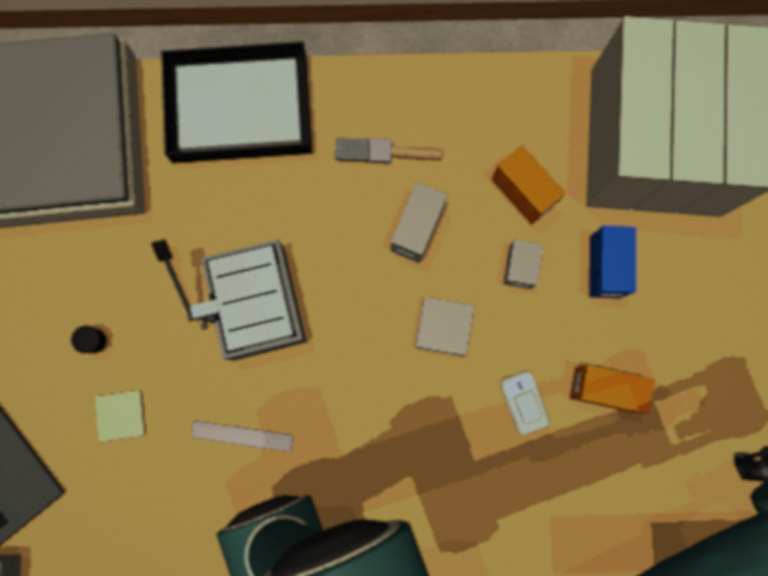

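Grey boxes in the top picture are at (419,220), (524,263) and (445,326). The first is long and tall, so it is the card box; the second is the small slide box and the third the flat film box. The lift is at (255,300) and its lever pad at (162,250).

```bash
python3 - <<'E'
from h import *
z=np.load('top.npz');i,d,K,T=[z[k] for k in 'idKT']
W=cloud(d,K,T)
def rect(name,box,zlo,zhi):
    u0,v0,u1,v1=[int(b/1.5) for b in box]
    w=W[v0:v1,u0:u1].reshape(-1,3); w=w[(w[:,2]>zlo)&(w[:,2]<zhi)]
    r=cv2.minAreaRect((w[:,:2]*1000).astype(np.float32)); print(name,len(w),np.median(w[:,2]).round(4),np.round(r[0],1),np.round(r[1],1),round(r[2],2))
rect('card',(380,175,455,268),.078,.1)
rect('slide',(495,230,550,295),.045,.07)
rect('film',(408,290,482,362),.03,.06)
rect('platform',(200,235,310,365),.085,.1)
rect('housing+plat',(180,235,310,365),.07,.1)
u0,v0,u1,v1=[int(b/1.5) for b in (140,230,190,270)]
w=W[v0:v1,u0:u1].reshape(-1,3); w=w[w[:,2]>.06]; print('pad',len(w),np.nanmean(w,0),w.min(0),w.max(0))
print('T',T.round(3))
show(i,'crop_top.png',(90,110,370,250),2.8)
E
```

```text
card 989 0.0859 [ 620.1 -169. ] [ 56.1 111. ] 65.41
slide 568 0.0557 [ 547.5 -347.1] [50.5 70.9] 78.1
film 1149 0.0409 [ 445.  -209.1] [85.2 85.9] 78.46
platform 2803 0.0906 [491.1 118.6] [168.4 148.4] 13.13
housing+plat 3584 0.0898 [489.6 131.5] [171.5 178.4] 12.66
pad 186 [0.55988866 0.23265725 0.14462311] [0.53755057 0.22085877 0.11452176] [0.57981023 0.24790731 0.16155678]
T [[-0.027  0.99  -0.141  0.328]
 [-1.    -0.024  0.018 -0.104]
 [ 0.014  0.142  0.99   1.273]
 [ 0.     0.     0.     1.   ]]
```

View pics/crop_top.png

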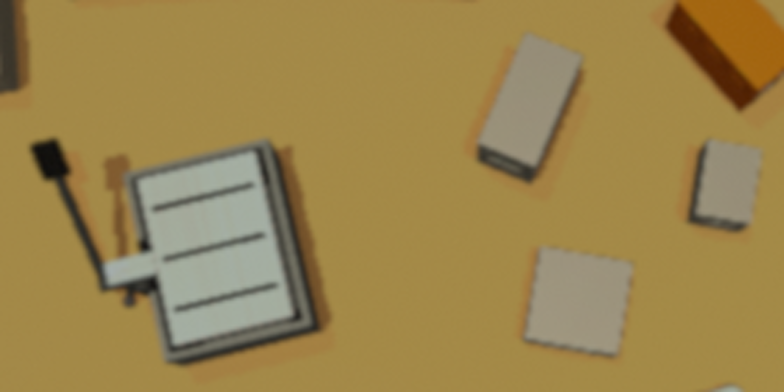

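```bash
python3 - <<'E'
from h import *
from scipy.optimize import minimize
for n in ('top','scene'):
    z=np.load(n+'.npz');d,K,T=[z[k] for k in 'dKT']; W=cloud(d,K,T).reshape(-1,3)
    W=W[np.isfinite(W).all(1)&(np.hypot(W[:,0]-.49,W[:,1]-.12)<.19)&(W[:,2]>.02)]
    P=W[(W[:,2]>.086)&(W[:,2]<.096)]
    # plate outline: fit yaw, centre by min misfit to 150x106 rectangle
    c=np.array([.49,.118]);
    best=None
    for yaw in np.radians(np.arange(8,18,.25)):
        r=np.array([[np.cos(yaw),np.sin(yaw)],[-np.sin(yaw),np.cos(yaw)]])
        L=(P[:,:2]-c)@r.T; M=L[np.abs(L[:,1]+.0)<.045]
        e=[]
        bins=np.arange(-.04,.04,.008)
        for s in (1,-1):
            m=[ (s*M[(M[:,1]>b)&(M[:,1]<b+.008),0]).max() for b in bins]; e.append((np.mean(m)*s,np.std(m)))
        # low y edge
        m=[L[(L[:,0]>b)&(L[:,0]<b+.008),1].min() for b in np.arange(-.06,.06,.008)]
        e.append((np.mean(m),np.std(m)))
        s=sum(x[1] for x in e)
        if best is None or s<best[0]: best=(s,np.degrees(yaw),e,r)
    s,yaw,e,r=best
    cl=np.array([(e[0][0]+e[1][0])/2,e[2][0]+.053]); print(n,yaw,np.round(e,4),'centre',c+cl@r, 'z',np.median(P[:,2]))
    L=(W[:,:2]-c)@r.T-cl
    A=np.c_[L,W[:,2]]
    t=A[(A[:,2]>.086)&(A[:,2]<.096)&(A[:,1]>.07)&(A[:,1]<.1)]; print('tongue x',t[:,0].min(),t[:,0].max(),t[:,1].max())
    h=A[(A[:,2]>.03)&(A[:,2]<.083)&(A[:,1]<.066)&(A[:,1]>-.08)]; print('housing',np.percentile(h,[1,99],axis=0).round(4).tolist())
    p=A[(A[:,1]>.09)&(A[:,1]<.13)&(A[:,2]>.1)]; print('pad',p.min(0),p.max(0),p.mean(0),len(p))
    for lo in np.arange(.05,.17,.01):
        q=p[(p[:,2]>lo)&(p[:,2]<lo+.01)]
        if len(q): print(lo.round(2),q.mean(0).round(4),len(q))
E
```

```text
top 13.0 [[ 0.0784  0.0023]
 [-0.0725  0.0004]
 [-0.0646  0.0032]] centre [0.49549311 0.10735261] z 0.09063523683263242
tongue x -0.010481226966154587 0.010001138212485881 0.09641745273016303
housing [[-0.086, -0.0644, 0.0325], [0.0841, 0.0655, 0.0829]]
pad [0.04474657 0.09602604 0.10001552] [0.11028303 0.11962146 0.16155678] [0.08515517 0.10768344 0.13847322] 226
0.1 [0.0541 0.1084 0.1045] 21
0.11 [0.0636 0.1077 0.1153] 20
0.12 [0.0731 0.1069 0.1257] 22
0.13 [0.0826 0.1072 0.1359] 38
0.14 [0.0906 0.1074 0.1451] 54
0.15 [0.1014 0.1079 0.1552] 69
0.16 [0.1009 0.1171 0.1611] 2
scene 12.75 [[ 0.0784  0.0006]
 [-0.0707  0.001 ]
 [-0.0598  0.0007]] centre [0.49525854 0.11218045] z 0.08975057572930589
tongue x -0.01134445825959527 0.010453887881887575 0.09640797803654846
housing [[-0.0861, -0.0665, 0.0307], [0.086, 0.0642, 0.0824]]
pad [0.05340509 0.0933482  0.10212264] [0.10923858 0.1191192  0.161062  ] [0.08866843 0.10381183 0.13903905] 95
0.1 [0.0591 0.1037 0.1054] 7
0.11 [0.0665 0.1049 0.1144] 13
0.12 [0.0719 0.1056 0.1236] 6
0.13 [0.0863 0.101  0.1352] 14
0.14 [0.0932 0.1005 0.145 ] 19
0.15 [0.1038 0.1062 0.1552] 35
0.16 [0.1037 0.0994 0.1611] 1
```

The crop confirms it: the long labelled grey box at crop (530,107) is the card box. The platform is at crop (215,245), the pad at (50,160).

```bash
cat >> h.py <<'E'
def go(p,yaw):
    s=bot.read_state(); M=R.from_rotvec(s['tcp_rot']).as_matrix(); y=np.degrees(np.arctan2(M[1,0],M[0,0]))
    print('shift cm',((np.array(p)-s['tool_pos'])@M*100).round(2),'twist',round(y-yaw,2),'now',s['tool_pos'].round(4),round(y,2),'F',s['wrist_force'].round(1),'t',s['time'])
E
python3 -c "
from h import *
go([.54,.16,.33],13)
print(bot.calibration('wrist'))"
```

```text
shift cm [ 56.1  -62.52  -9.86] twist 8.53 now [ 0.2475 -0.6273  0.2301] 21.53 F [ 0.2 -1.3  0.1] t 0.1
{'mtx': array([[328.0647116 ,   0.        , 258.20579313],
       [  0.        , 328.0647116 , 191.78010373],
       [  0.        ,   0.        ,   1.        ]]), 'T_tool_cam': array([[ 1.55179490e-03,  9.55100444e-01,  2.96278137e-01,
         7.64670630e-02],
       [ 9.99998451e-01, -1.23587009e-03, -1.25359376e-03,
        -5.28559057e-04],
       [-8.31146669e-04,  2.96279623e-01, -9.55100882e-01,
        -1.42883372e-01],
       [ 0.00000000e+00,  0.00000000e+00,  0.00000000e+00,
         1.00000000e+00]])}
```

>>> {"name": "step_arm", "arguments": {
  "motion": [
    [0, 2.8, -3.1, -3.0, 4],
    [0, 5.6, -6.2, -6.0, 8.5],
    [0, 56.1, -62.5, -9.9, 8.5],
    [0, 56.1, -62.5, -9.9, 8.5],
    [0, 56.1, -62.5, -9.9, 8.5],
    [0, 56.1, -62.5, -9.9, 8.5],
    [0, 56.1, -62.5, -9.9, 8.5],
    [0, 56.1, -62.5, -9.9, 8.5],
    [0, 56.1, -62.5, -9.9, 8.5],
    [0, 56.1, -62.5, -9.9, 8.5],
    [0, 56.1, -62.5, -9.9, 8.5],
    [0, 56.1, -62.5, -9.9, 8.5],
    [0, 56.1, -62.5, -9.9, 8.5],
    [0, 56.1, -62.5, -9.9, 8.5],
    [0, 56.1, -62.5, -9.9, 8.5],
    [0, 56.1, -62.5, -9.9, 8.5],
    [0, 56.1, -62.5, -9.9, 8.5],
    [0, 56.1, -62.5, -9.9, 8.5],
    [0, 56.1, -62.5, -9.9, 8.5],
    [0, 56.1, -62.5, -9.9, 8.5]
  ]
}}

```text
time: 2.1
tool_pos: [0.5397, 0.1585, 0.3297]
tcp_rot: [3.12, 0.357, -0.002]
wrist_force: [-0.0, -0.2, 0.5]
width: -0.001
grip_force: 0.0
```

```bash
python3 - <<'E'
from h import *
go([.54,.16,.33],13)
i,d,K,T=cam('wrist'); np.savez('w1.npz',i=i,d=d,K=K,T=T); show(i,'w1.png',f=1.5)
E
```

```text
shift cm [ 0.07 -0.14 -0.03] twist 0.04 now [0.5397 0.1585 0.3297] 13.04 F [-0.  -0.2  0.5] t 2.1
```

View pics/w1.png

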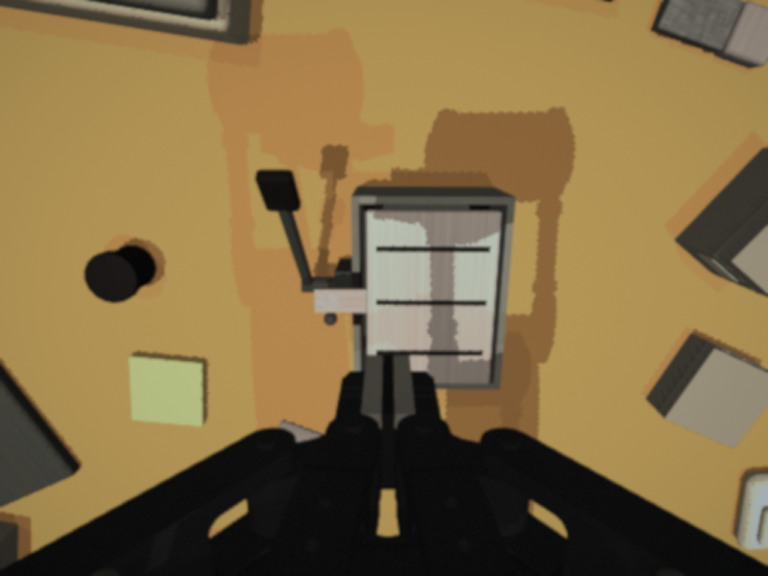

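The wrist view shows the pad at (278,190), the platform centred near (433,297), and the tongue at (340,300). I'll fit the lift from this closer cloud.

```bash
python3 - <<'E'
from h import *
z=np.load('w1.npz');d,K,T=[z[k] for k in 'dKT']; W=cloud(d,K,T)
W[np.mgrid[:384,:512][0]>235]=np.nan
W=W.reshape(-1,3);W=W[np.isfinite(W).all(1)]
a=np.radians(13);r=np.array([[np.cos(a),np.sin(a)],[-np.sin(a),np.cos(a)]])
A=np.c_[(W[:,:2]-[.4955,.108])@r.T,W[:,2]]
A=A[(np.abs(A[:,0])<.16)&(A[:,1]>-.1)&(A[:,1]<.14)&(A[:,2]>.02)]
P=A[(A[:,2]>.086)&(A[:,2]<.096)]; print('plat z',np.median(P[:,2]))
def edge(Q,ax,s,lo,hi,w=.008):
    b=np.arange(lo,hi,w); m=[(b0+w/2,s*(s*Q[(Q[:,1-ax]>b0)&(Q[:,1-ax]<b0+w),ax]).max()) for b0 in b if ((Q[:,1-ax]>b0)&(Q[:,1-ax]<b0+w)).any()]
    m=np.array(m); k=np.polyfit(m[:,0],m[:,1],1); print('  edge',ax,s,'med',np.median(m[:,1]).round(4),'slope deg',np.degrees(k[0]).round(2),np.std(m[:,1]-np.polyval(k,m[:,0])).round(4))
print('plate +x,-y,+y');edge(P,0,1,-.045,.045);edge(P,1,-1,-.03,.06);edge(P[P[:,1]<.063],1,1,.02,.065)
H=A[(A[:,2]>.07)&(A[:,2]<.1)&(A[:,1]<.07)]
print('housing');edge(H,0,1,-.05,.05);edge(H,1,-1,-.03,.07);edge(H,1,1,.02,.07)
t=P[(P[:,1]>.07)&(P[:,1]<.1)]; print('tongue',t.min(0),t.max(0))
p=A[(A[:,1]>.09)&(A[:,2]>.125)]; print('pad',p.min(0),p.max(0),p.mean(0))
E
```

```text
plat z 0.09024564349263492
plate +x,-y,+y
  edge 0 1 med 0.0749 slope deg 0.04 0.0001
  edge 1 -1 med -0.0492 slope deg -0.09 0.0003
  edge 1 1 med 0.0563 slope deg -0.61 0.0
housing
  edge 0 1 med 0.085 slope deg 0.22 0.0001
  edge 1 -1 med -0.0616 slope deg -0.23 0.0002
  edge 1 1 med 0.0678 slope deg 0.52 0.0003
tongue [-0.00921982  0.0700864   0.08611355] [0.01069779 0.0991519  0.09000557]
pad [0.07256096 0.09907937 0.12583006] [0.10966177 0.12324258 0.15957216] [0.09523766 0.11010482 0.14789215]
```

>>> {"name": "step_arm", "arguments": {
  "motion": [
    [0, 2, -3.5, 5, 0],
    [0, 3.7, -7.1, 9, 0],
    [0, 3.7, -7.1, 14, 0],
    [0, 3.7, -7.1, 16.5, 0],
    [0, 3.7, -7.1, 17.5, 0],
    [0, 3.7, -7.1, 18.4, 0],
    [0, 4.8, -7.1, 19.5, 0],
    [0, 5.8, -7.1, 20.7, 0],
    [0, 6.5, -7.1, 21.9, 0],
    [0, 7.2, -7.1, 23.1, 0],
    [0, 7.7, -7.1, 24.4, 0],
    [0, 8.1, -7.1, 25.7, 0],
    [0, 8.3, -7.1, 26.7, 0],
    [0, 8.4, -7.1, 27.3, 0],
    [0, 8.5, -7.1, 27.8, 0],
    [0, 8.5, -7.1, 27.8, 0]
  ]
}}

```text
time: 3.75
tool_pos: [0.6062, 0.2475, 0.0512]
tcp_rot: [3.121, 0.357, -0.003]
wrist_force: [0.2, 0.3, -0.2]
width: -0.002
grip_force: 0.0
```

```bash
python3 - <<'E'
from h import *
go([.6069,.2481,.045],13)
i,d,K,T=cam('wrist'); np.savez('w2.npz',i=i,d=d,K=K,T=T); show(i,'w2.png',f=1.5)
E
```

```text
shift cm [ 0.08 -0.04  0.62] twist 0.04 now [0.6062 0.2475 0.0512] 13.04 F [ 0.2  0.3 -0.2] t 3.75
```

View pics/w2.png

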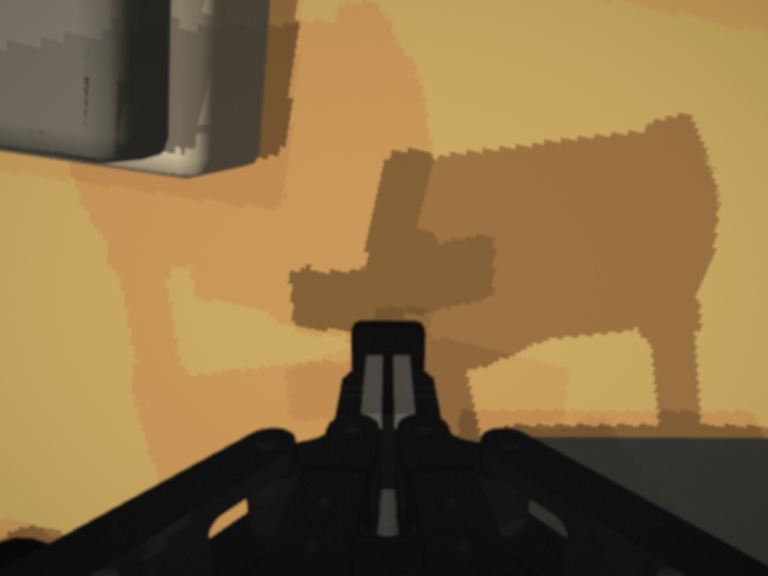

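The pad lies centred under the tips, at (388,325). Now I'll press to the stop.

>>> {"name": "step_arm", "arguments": {
  "motion": [
    [0, 0.05, 0, 0.3, 0],
    [0, 0.05, 0, 0.5, 0],
    [0, 0.05, 0, 0.6, 0],
    [0, 0.05, 0, 0.65, 0],
    [0, 0.05, 0, 0.7, 0],
    [0, 0.05, 0, 0.7, 0]
  ]
}}

```text
time: 4.4
tool_pos: [0.6076, 0.2479, 0.0454]
tcp_rot: [-3.121, -0.356, -0.0]
wrist_force: [0.6, -0.1, 0.3]
width: -0.003
grip_force: 0.4
```

>>> {"name": "step_arm", "arguments": {
  "motion": [
    [0, 0, 0, 0.05, 0],
    [0, 0, 0, 0.1, 0],
    [0, 0, 0, 0.15, 0],
    [0, 0, 0, 0.15, 0]
  ]
}}

```text
time: 4.8
tool_pos: [0.6077, 0.2479, 0.0449]
tcp_rot: [-3.121, -0.357, -0.0]
wrist_force: [-1.9, -0.2, 6.1]
width: 0.001
grip_force: 3.3
```

```bash
python3 -c "
from h import *
go([.665,-.187,.30],-24.6)"
```

```text
shift cm [ -4.21  43.66 -25.52] twist 37.63 now [0.6077 0.2479 0.0449] 13.03 F [-1.9 -0.2  6.1] t 4.8
```

>>> {"name": "step_arm", "arguments": {
  "motion": [
    [0, 0, 0, -4, 0],
    [0, 0, 0, -9, 0],
    [0, 0, 0, -14, 0],
    [8.5, -0.5, 4.5, -18, 8],
    [8.5, -1, 9, -22, 16],
    [8.5, -1.5, 14, -25.5, 24],
    [8.5, -2, 19, -25.5, 32],
    [8.5, -2.5, 24, -25.5, 37.6],
    [8.5, -3, 29, -25.5, 37.6],
    [8.5, -3.5, 34, -25.5, 37.6],
    [8.5, -4, 39, -25.5, 37.6],
    [8.5, -4.2, 43.7, -25.5, 37.6],
    [8.5, -4.2, 43.7, -25.5, 37.6],
    [8.5, -4.2, 43.7, -25.5, 37.6],
    [8.5, -4.2, 43.7, -25.5, 37.6]
  ]
}}

```text
time: 6.3
tool_pos: [0.6646, -0.1878, 0.2979]
tcp_rot: [-3.068, 0.671, 0.003]
wrist_force: [0.0, 0.4, 0.6]
width: 0.997
grip_force: 0.0
```

```bash
python3 - <<'E'
from h import *
go([.62,-.167,.25],-24.6)
i,d,K,T=cam('wrist'); show(i,'w3.png',f=1.5)
W=cloud(d,K,T).reshape(-1,3); w=W[(np.hypot(W[:,0]-.62,W[:,1]+.167)<.08)&(W[:,2]>.08)&(W[:,2]<.092)]
r=cv2.minAreaRect((w[:,:2]*1000).astype(np.float32)); print(len(w),np.median(w[:,2]),r)
i,d,K,T=cam('scene'); show(i,'s3.png',(260,110,440,245),4)
W=cloud(d,K,T)
a=np.radians(13);L=W-[.4947,.1114,0]; x=L[...,0]*np.cos(a)+L[...,1]*np.sin(a); y=-L[...,0]*np.sin(a)+L[...,1]*np.cos(a)
m=(x>.1)&(x<.18)&(abs(y-.108)<.02)&(L[...,2]>.02); print('pad z',m.sum(),np.median(x[m]),np.percentile(L[...,2][m],[5,50,95]))
E
```

```text
shift cm [-4.91 -0.02  4.8 ] twist -0.06 now [ 0.6646 -0.1878  0.2979] -24.66 F [0.  0.4 0.6] t 6.3
4432 0.08513828554767813 ((620.1026611328125, -165.9763946533203), (56.01884841918945, 110.50192260742188), 65.43032836914062)
pad z 133 0.13711227376444854 [0.03909756 0.04419317 0.04703402]
```

View pics/w3.png

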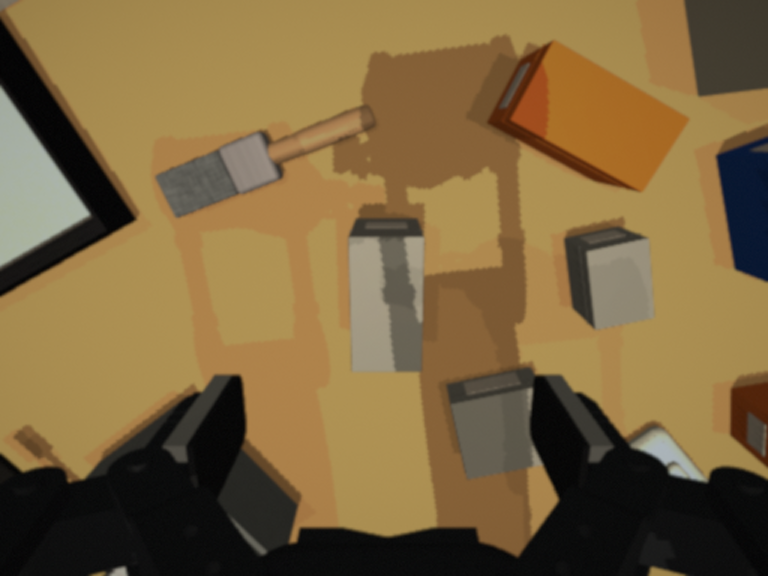

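View shows the card box square to the tool at (387,300), with the small box at (615,280) and the flat one at (495,420) off to the side. The lever is down, with the pad top at 44 mm. Grasping.

>>> {"name": "step_arm", "arguments": {
  "motion": [
    [8.5, -4.96, 0, 4, 0],
    [8.5, -4.96, 0, 9, 0],
    [8.5, -4.96, 0, 14, 0],
    [8.5, -4.96, 0, 18, 0],
    [8.5, -4.96, 0, 22, 0],
    [8.5, -4.96, 0, 25, 0],
    [8.5, -4.96, 0, 26.5, 0],
    [8.5, -4.96, 0, 26.5, 0],
    [8.5, -4.96, 0, 26.5, 0],
    [5, -4.96, 0, 26.5, 0],
    [5, -4.96, 0, 26.5, 0],
    [5, -4.96, 0, 26.5, 0],
    [5, -4.96, 0, 26.5, 0],
    [5, -4.96, 0, 26.5, 0],
    [5, -4.96, 0, 26.5, 0]
  ],
  "force": 35
}}

```text
time: 7.9
tool_pos: [0.6219, -0.1671, 0.0363]
tcp_rot: [-3.07, 0.669, -0.006]
wrist_force: [-0.3, 1.0, 6.3]
width: 0.648
grip_force: 39.0
```

>>> {"name": "step_arm", "arguments": {
  "motion": [
    [5, 0, 0, -0.5, 0],
    [5, 0, 0, -2, 0],
    [5, 0, 0, -5, 0],
    [5, 0, 0, -9, 0],
    [5, 0, 0, -13, 0],
    [5, 0, 0, -16, 0],
    [5, 0, 0, -16.5, 0],
    [5, 0, 0, -16.5, 0]
  ]
}}

```text
time: 8.7
tool_pos: [0.6202, -0.167, 0.1997]
tcp_rot: [3.069, -0.669, 0.003]
wrist_force: [0.6, 0.1, -5.8]
width: 0.646
grip_force: 39.4
```

```bash
python3 -c "
from h import *
go([.4966,.1119,.20],13)"
```

```text
shift cm [-22.84 -20.22  -0.06] twist -37.58 now [ 0.6202 -0.167   0.1997] -24.58 F [ 0.6  0.1 -5.8] t 8.7
```

>>> {"name": "step_arm", "arguments": {
  "motion": [
    [5, -1.5, -1.3, 0, -4],
    [5, -4.3, -3.8, 0, -11],
    [5, -7.2, -6.3, 0, -18],
    [5, -10, -8.8, 0, -25],
    [5, -12.8, -11.3, 0, -31],
    [5, -15.6, -13.8, 0, -36],
    [5, -18.4, -16.3, 0, -37.6],
    [5, -21, -18.6, 0, -37.6],
    [5, -22.4, -19.8, 0, -37.6],
    [5, -22.8, -20.2, 0, -37.6],
    [5, -22.8, -20.2, 2, -37.6],
    [5, -22.8, -20.2, 4, -37.6],
    [5, -22.8, -20.2, 5, -37.6],
    [5, -22.8, -20.2, 5, -37.6],
    [5, -22.8, -20.2, 5, -37.6]
  ]
}}

```text
time: 10.2
tool_pos: [0.4964, 0.1113, 0.1482]
tcp_rot: [3.121, 0.356, -0.002]
wrist_force: [0.5, 0.5, -6.0]
width: 0.65
grip_force: 39.3
```

```bash
python3 - <<'E'
from h import *
go([.4947,.1114,.13],13)
i,d,K,T=cam('wrist'); np.savez('w4.npz',i=i,d=d,K=K,T=T);show(i,'w4.png',f=1.5)
W=cloud(d,K,T).reshape(-1,3);W=W[np.isfinite(W).all(1)]
a=np.radians(13);r=np.array([[np.cos(a),np.sin(a)],[-np.sin(a),np.cos(a)]])
A=np.c_[(W[:,:2]-[.4947,.1114])@r.T,W[:,2]]
A=A[(abs(A[:,0])<.1)&(abs(A[:,1])<.1)]
B=A[(A[:,2]>.175)&(A[:,2]<.21)&(A[:,0]>.02)&(abs(A[:,1])<.032)]; print('box top',np.median(B[:,2]),B.min(0),B.max(0),len(B))
P=A[(A[:,2]>.086)&(A[:,2]<.094)]; print('plate',P.min(0),P.max(0),np.median(P[:,2]))
F=A[(A[:,2]>.1)&(A[:,2]<.17)&(A[:,0]>.04)&(abs(A[:,1])<.035)]; print('end face',F.min(0),F.max(0),np.median(F,0),len(F))
if len(F)>20: print(np.degrees(np.polyfit(F[:,1],F[:,0],1)))
E
```

```text
shift cm [-0.16 -0.05  1.82] twist -0.0 now [0.4964 0.1113 0.1482] 13.0 F [ 0.5  0.5 -6. ] t 10.2
box top 0.19699400776030174 [ 0.02000479 -0.0283889   0.17502726] [0.05590612 0.02835154 0.19955261] 21410
plate [-0.01049159 -0.05278811  0.08601979] [0.07465077 0.09685111 0.09271818] 0.09001880088004983
end face [ 0.05457154 -0.02783498  0.11488038] [0.0562408  0.02753598 0.16999832] [5.50499793e-02 5.32114963e-05 1.53029178e-01] 2356
[-0.11767891  3.1648681 ]
```

View pics/w4.png

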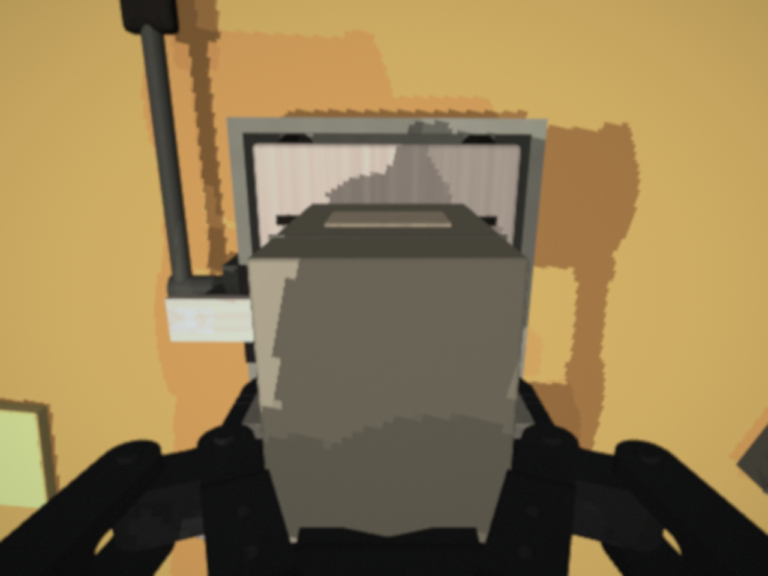

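The box hangs square and centred over the platform: end face at +55 mm, sides at ±28 mm, and a gap of 22 mm. Lowering gently.

>>> {"name": "step_arm", "arguments": {
  "motion": [
    [5, 0, 0, 0.6, 0],
    [5, 0, 0, 1.2, 0],
    [5, 0, 0, 1.6, 0],
    [5, 0, 0, 1.8, 0],
    [5, 0, 0, 1.9, 0],
    [5, 0, 0, 2.0, 0],
    [5, 0, 0, 2.05, 0],
    [5, 0, 0, 2.1, 0],
    [5, 0, 0, 2.15, 0],
    [5, 0, 0, 2.2, 0],
    [5, 0, 0, 2.2, 0]
  ]
}}

```text
time: 11.35
tool_pos: [0.4966, 0.1118, 0.1267]
tcp_rot: [-3.121, -0.356, 0.0]
wrist_force: [0.1, 0.1, -5.7]
width: 0.651
grip_force: 39.6
```

>>> {"name": "step_arm", "arguments": {
  "motion": [
    [5, 0, 0, 0.05, 0],
    [5, 0, 0, 0.1, 0],
    [5, 0, 0, 0.15, 0],
    [5, 0, 0, 0.2, 0],
    [5, 0, 0, 0.2, 0]
  ]
}}

```text
time: 11.85
tool_pos: [0.4967, 0.1118, 0.1248]
tcp_rot: [3.121, 0.357, 0.0]
wrist_force: [0.0, -0.7, -3.4]
width: 0.651
grip_force: 39.6
```

>>> {"name": "step_arm", "arguments": {
  "motion": [
    [5, 0, 0, 0.05, 0],
    [5, 0, 0, 0.1, 0],
    [5, 0, 0, 0.1, 0]
  ]
}}

```text
time: 12.15
tool_pos: [0.4967, 0.1118, 0.1243]
tcp_rot: [-3.121, -0.356, -0.0]
wrist_force: [-3.6, -0.3, 0.9]
width: 0.651
grip_force: 40.2
```

Weight is carried by the platform now, so I'll release slowly and rise.

>>> {"name": "step_arm", "arguments": {
  "motion": [
    [5.8, 0, 0, 0, 0],
    [6.2, 0, 0, 0, 0],
    [7, 0, 0, 0, 0],
    [8.5, 0, 0, 0, 0],
    [8.5, 0, 0, 0, 0],
    [8.5, 0, 0, 0, 0],
    [8.5, 0, 0, -2, 0],
    [8.5, 0, 0, -6, 0],
    [8.5, 0, 0, -10, 0],
    [8.5, 0, 0, -14, 0],
    [8.5, 0, 0, -14, 0]
  ]
}}

```text
time: 13.25
tool_pos: [0.5006, 0.1125, 0.2712]
tcp_rot: [-3.12, -0.356, -0.02]
wrist_force: [0.0, 0.6, 0.2]
width: 0.998
grip_force: 0.0
```

```bash
cat > chk.py <<'E'
from h import *
def chk(n):
    i,d,K,T=cam(n)
    W=cloud(d,K,T).reshape(-1,3);W=W[np.isfinite(W).all(1)]
    a=np.radians(13);r=np.array([[np.cos(a),np.sin(a)],[-np.sin(a),np.cos(a)]])
    A=np.c_[(W[:,:2]-[.4947,.1114])@r.T,W[:,2]]
    B=A[(A[:,2]>.13)&(A[:,2]<.185)&(abs(A[:,0])<.08)&(abs(A[:,1])<.05)]; zt=np.percentile(B[:,2],90); B=B[B[:,2]>zt-.006]
    print(n,'box top',np.median(B[:,2]).round(4),B.min(0),B.max(0),cv2.minAreaRect((B[:,:2]*1000).astype(np.float32)))
    p=A[(A[:,0]>.05)&(A[:,0]<.17)&(abs(A[:,1]-.108)<.016)&(A[:,2]>.02)&(A[:,2]<.18)]
    if len(p): print('lever',np.median(p,0),p.min(0),p.max(0),len(p))
    return i
E
python3 - <<'E'
from chk import *
for n in ('wrist','top','scene'): chk(n)
# pinch pose: pad centre lift (.14,.108)
a=np.radians(13);c,s=np.cos(a),np.sin(a)
go([.4947+.14*c-.108*s,.1114+.14*s+.108*c,.265],13)
E
```

```text
wrist box top 0.1733 [-0.05490599 -0.02821772  0.16807927] [0.05549648 0.02827128 0.1755786 ] ((0.2790870666503906, -0.01131439208984375), (110.45093536376953, 56.17871856689453), 0.21737037599086761)
lever [0.12671137 0.10652531 0.04457959] [0.0500424  0.09518088 0.03709698] [0.15730152 0.1196465  0.0478579 ] 1562
top box top 0.1738 [-0.05582426 -0.03208181  0.170017  ] [0.04493327 0.02451895 0.1815369 ] ((-5.475341796875, -3.491363525390625), (100.29554748535156, 56.63566207885742), 0.677902102470398)
scene box top 0.1727 [-0.05488125 -0.02964712  0.16839077] [0.058123   0.03043587 0.17769819] ((1.4924888610839844, 0.7260913848876953), (60.117610931396484, 112.84990692138672), 89.20487976074219)
lever [0.12750454 0.10597022 0.04349972] [0.05040613 0.09483443 0.03614132] [0.15856356 0.12099655 0.05031476] 191
shift cm [ 13.83 -10.8   -0.15] twist 0.03 now [0.4964 0.1117 0.2635] 13.03 F [-0.9  0.7 -0.7] t 13.4
```

Box centred within 0.5 mm and held at 88 mm with the lock on. Next is pinching the pad.

>>> {"name": "step_arm", "arguments": {
  "motion": [
    [4, 4.5, -2, 0, 0],
    [4, 8, -5, 0, 0],
    [4, 11, -8.5, 0, 0],
    [4, 13.8, -10.8, 0, 0],
    [4, 13.8, -10.8, 4, 0],
    [4, 13.8, -10.8, 9, 0],
    [4, 13.8, -10.8, 14, 0],
    [4, 13.8, -10.8, 18, 0],
    [4, 13.8, -10.8, 20, 0],
    [4, 13.8, -10.8, 20, 0]
  ],
  "force": 20
}}

```text
time: 14.4
tool_pos: [0.601, 0.246, 0.0562]
tcp_rot: [3.118, 0.356, -0.021]
wrist_force: [-0.9, -0.1, 0.2]
width: 0.467
grip_force: 0.0
```

```bash
python3 - <<'E'
from h import *
a=np.radians(13);c,s=np.cos(a),np.sin(a)
go([.4947+.14*c-.1077*s,.1114+.14*s+.1077*c,.021],13)
i,d,K,T=cam('wrist'); show(i,'w5.png',f=1.5)
E
```

```text
shift cm [ 0.66 -0.05  3.51] twist 0.04 now [0.601  0.246  0.0562] 13.04 F [-0.9 -0.1  0.2] t 14.4
```

View pics/w5.png

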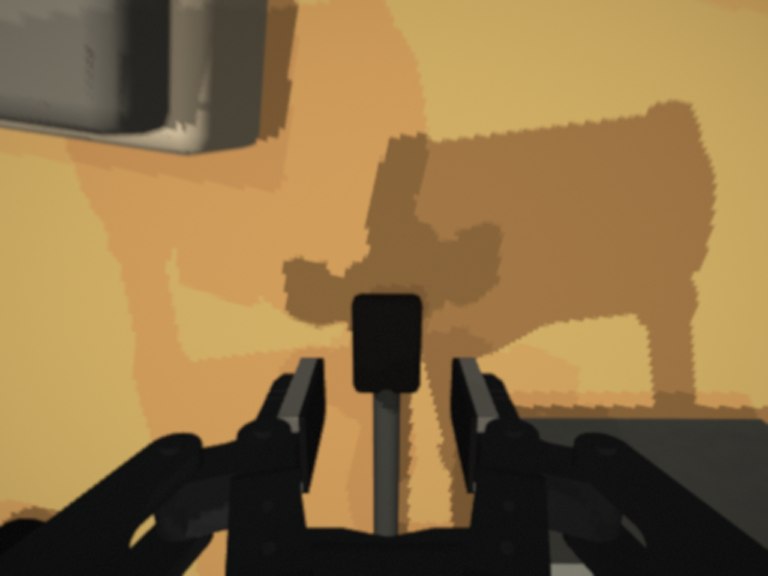

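Fingers are astride the pad at (387,342), with the arm still settling. I'll descend part way and settle.

>>> {"name": "step_arm", "arguments": {
  "motion": [
    [4, 0, 0, 0, 0],
    [4, 0, 0, 1, 0],
    [4, 0, 0, 2, 0],
    [4, 0, 0, 2.5, 0],
    [4, 0, 0, 2.5, 0],
    [4, 0, 0, 2.5, 0]
  ]
}}

```text
time: 15.05
tool_pos: [0.6066, 0.248, 0.0387]
tcp_rot: [3.121, 0.357, -0.0]
wrist_force: [1.2, 0.4, 0.6]
width: 0.47
grip_force: 0.0
```

```bash
python3 - <<'E'
from h import *
a=np.radians(13);c,s=np.cos(a),np.sin(a)
go([.4947+.14*c-.1077*s,.1114+.14*s+.1077*c,.021],13)
E
```

```text
shift cm [0.02 0.03 1.77] twist 0.03 now [0.6066 0.248  0.0387] 13.03 F [1.2 0.4 0.6] t 15.05
```

>>> {"name": "step_arm", "arguments": {
  "motion": [
    [4, 0, 0, 0.9, 0],
    [4, 0, 0, 1.8, 0],
    [4, 0, 0, 1.8, 0],
    [2, 0, 0, 1.8, 0],
    [2, 0, 0, 1.8, 0],
    [2, 0, 0, 1.8, 0],
    [2, 0, 0, 1.8, 0],
    [2, 0, 0, 1.8, 0]
  ],
  "force": 20
}}

```text
time: 15.85
tool_pos: [0.6063, 0.2477, 0.0205]
tcp_rot: [3.121, 0.356, -0.001]
wrist_force: [-0.6, -1.7, -3.2]
width: 0.276
grip_force: 24.6
```

>>> {"name": "step_arm", "arguments": {
  "motion": [
    [2, -0.02, 0, -0.7, 0],
    [2, -0.07, 0, -1.4, 0],
    [2, -0.16, 0, -2.1, 0],
    [2, -0.28, 0, -2.78, 0],
    [2, -0.44, 0, -3.46, 0],
    [2, -0.63, 0, -4.14, 0],
    [2, -0.85, 0, -4.8, 0],
    [2, -1.11, 0, -5.45, 0],
    [2, -1.4, 0, -6.1, 0],
    [2, -1.71, 0, -6.71, 0],
    [2, -2.07, 0, -7.3, 0],
    [2, -2.45, 0, -7.9, 0],
    [2, -2.86, 0, -8.46, 0],
    [2, -3.29, 0, -9.02, 0],
    [2, -3.76, 0, -9.54, 0],
    [2, -4.25, 0, -10.04, 0],
    [2, -4.77, 0, -10.5, 0],
    [2, -5.3, 0, -10.97, 0],
    [2, -5.86, 0, -11.39, 0],
    [2, -5.86, 0, -11.39, 0]
  ]
}}

```text
time: 17.85
tool_pos: [0.5493, 0.2349, 0.1358]
tcp_rot: [-3.121, -0.357, -0.001]
wrist_force: [1.9, -4.1, -0.8]
width: 0.276
grip_force: 25.8
```

```bash
python3 - <<'E'
from h import *
a=np.radians(13);c,s=np.cos(a),np.sin(a)
go([.4947+.0756*c-.1077*s,.1114+.0756*s+.1077*c,.139],13)
E
```

```text
shift cm [-0.54  0.04 -0.32] twist 0.04 now [0.5493 0.2349 0.1358] 13.04 F [ 1.9 -4.1 -0.8] t 17.85
```

>>> {"name": "step_arm", "arguments": {
  "motion": [
    [2, -0.3, 0, -0.2, 0],
    [2, -0.5, 0, -0.35, 0],
    [2, -0.6, 0, -0.4, 0],
    [2, -0.7, 0, -0.45, 0],
    [2, -0.8, 0, -0.5, 0],
    [2, -0.8, 0, -0.5, 0]
  ]
}}

```text
time: 18.45
tool_pos: [0.5426, 0.2334, 0.1403]
tcp_rot: [-3.121, -0.357, -0.003]
wrist_force: [3.4, -3.4, -1.3]
width: 0.275
grip_force: 25.9
```

```bash
python3 - <<'E'
from chk import *
a=np.radians(13);c,s=np.cos(a),np.sin(a)
go([.4947+.0756*c-.1077*s,.1114+.0756*s+.1077*c,.139],13)
for n in ('top','scene'): chk(n)
E
```

```text
shift cm [0.15 0.04 0.13] twist 0.03 now [0.5426 0.2334 0.1403] 13.03 F [ 3.4 -3.4 -1.3] t 18.45
top box top 0.1478 [-0.05565346 -0.03187689  0.1442276 ] [0.05478119 0.02497287 0.15488134] ((-0.4425697326660156, -3.488574981689453), (56.83621597290039, 110.43612670898438), 89.93346405029297)
lever [0.06405118 0.10588523 0.1476938 ] [0.05019647 0.09329504 0.11922624] [0.07427613 0.12230121 0.17205212] 88
scene box top 0.1467 [-0.05516069 -0.02950366  0.142808  ] [0.05751534 0.02946457 0.15180102] ((1.0927085876464844, 0.0043888092041015625), (112.60382843017578, 58.78276443481445), 0.24501049518585205)
lever [0.08476029 0.11479477 0.16892183] [0.05110825 0.09208589 0.10868767] [0.09210348 0.12385729 0.17963652] 82
```

Platform is fully sunk (box top 147 mm) with the box still centred. One more small nudge on the lever, then I'll let go.

>>> {"name": "step_arm", "arguments": {
  "motion": [
    [2, -0.15, 0, -0.1, 0],
    [2, -0.3, 0, -0.2, 0],
    [2, -0.3, 0, -0.2, 0]
  ]
}}

```text
time: 18.85
tool_pos: [0.5405, 0.2329, 0.1416]
tcp_rot: [-3.121, -0.357, -0.006]
wrist_force: [7.7, -2.3, -5.3]
width: 0.274
grip_force: 25.3
```

>>> {"name": "step_arm", "arguments": {
  "motion": [
    [3, 0, 0, 0, 0],
    [4.5, 0, 0, 0, 0],
    [4.5, 0, 0, 0, 0],
    [4.5, 0, 0, -2, 0],
    [4.5, 0, 0, -5, 0],
    [4.5, 0, 0, -9, 0],
    [4.5, 0, 0, -13, 0],
    [4.5, 3, -3, -17, 0],
    [4.5, 6, -6, -18, 0],
    [4.5, 6, -6, -18, 0],
    [4.5, 6, -6, -18, 0]
  ]
}}

```text
time: 19.95
tool_pos: [0.5836, 0.3054, 0.3214]
tcp_rot: [3.121, 0.359, -0.002]
wrist_force: [0.3, -0.4, 0.9]
width: 0.528
grip_force: 0.0
```

```bash
python3 - <<'E'
from chk import *
chk('top'); i=chk('scene'); show(i,'end.png',f=1.5)
E
```

```text
top box top 0.148 [-0.05564676 -0.03164394  0.14465333] [0.05465605 0.0248231  0.15444084] ((-0.5013160705566406, -3.409303665161133), (110.28257751464844, 56.43107986450195), 0.03870546072721481)
lever [0.07165808 0.10353756 0.1593705 ] [0.05015752 0.09215978 0.119332  ] [0.08855765 0.11622429 0.17771974] 179
scene box top 0.1467 [-0.0557068  -0.03014827  0.14280512] [0.05763862 0.02988992 0.15206359] ((0.9852294921875, -0.7055397033691406), (59.80997085571289, 113.23686218261719), 88.96148681640625)
lever [0.07992851 0.10301118 0.16364796] [0.05166601 0.09432441 0.11217442] [0.09068784 0.11890045 0.17753691] 69
```

View pics/end.png

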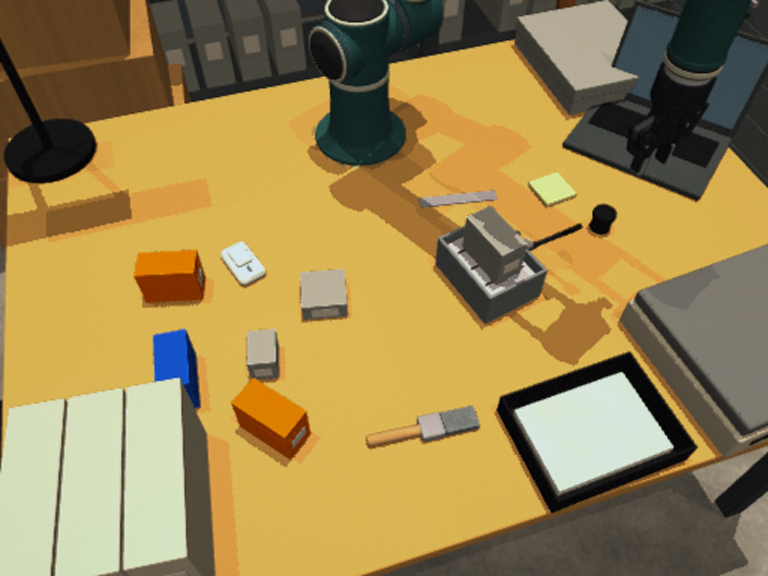

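The card box stands on the sunk platform at (495,245). The lever is up beside it, and the other two grey boxes are untouched at (323,293) and (262,353).

```bash
python3 -c "
from workcell import bot
print(bot.finish_job())"
```

```text
the job is handed in; nothing more can be done
None
```

The job is handed in: the lever was locked down, the card box was set centred and square on the platform, and the lever was put back up. By the last camera check the platform had sunk fully with the box still centred on it, the other two grey boxes were where they started, and the gripper was clear, at about 20 s.

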